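# Reverse the ratchet and torque the carriage lock

## Task

Lock the aluminium carriage to its rails where it stands: a click-type torque wrench already sits on its lock nut, but its ratchet is set to loosen, so gently push the red direction lever across to the other side. Swing the wrench's handle back anticlockwise by a good hand's width (some 100 mm at the grip), to feel that it free-wheels and the nut stays still, then pull it clockwise, with further back-swings if you run out of room, until the wrench gives way at its set torque. Stop as soon as it gives, do not pull on through the break, then let go and leave the wrench on the nut, still set to tighten, with the parts lying on the carriage where they were.

Things in the scene. Friction and masses are not known exactly. Their poses are not given: they have to be found in the camera images.
- carriage: the aluminium carriage, a plate 230 x 340 x 18 mm whose top is 26 mm above the origin; origin at the plate's middle in x and y, at the height of the rails' top (28 mm above the bench). x points away from the robot (give or take its yaw), y along the rails, z up. Its stiff wipers hold it still on the rails. The lock nut's upright axis is at x = -85, y = 0, near the edge nearest the robot
- head_top (a point): the middle of the top face of the wrench's ratchet head (a steel disc 45 mm across and 24 mm thick, joined to the neck), 96 mm above the carriage's origin; it lies exactly on the upright axis of the nut, about which the whole wrench swings. Its x axis points from the grip towards the nut axis along the straight wrench, z up
- socket_mark (a point): the yellow paint mark on the side of the dark socket on the nut, 14 mm from the nut axis; it turns with the nut. The nut turns stiffly (0.8 N m), tightens clockwise seen from above, and comes up hard somewhere between a twelfth and a fifth of a turn on; where is not known beforehand
- swing (a joint): angle of the ratchet head about the nut axis; 0 when the handle points along the carriage's -x (to the robot), + is clockwise seen from above (the grip moves to the carriage's +y); from -1.5 to 1.5. At the grip, free-wheeling takes 2 to 4 N moving (about 1 N stopped), clicks every 0.26 rad and leaves up to that much lost motion; driving the loose nut takes 6 to 7 N moving (about 2 stopped)
- lever (a joint): the red direction lever on the ratchet head: -0.18 is loosen (the start; to -0.02 while the pawl rides on a tooth), 0.42 is tighten (down to 0.26 while the pawl rides on a tooth), growing clockwise seen from above: its tip moves to the side to which a clockwise pull moves the grip. It snaps over past the middle, 0.12, in line with the wrench. Upright axis 20 mm from the nut axis towards the grip
- lever_tip (a point): a point near the free end of the red lever's upright rib, 32 mm from the lever's axis, towards the grip. The rib is 7 mm thick, 28 mm long (7 to 35 mm from that axis) and 16 mm high above the head's top face; this point is 12 mm above that face, nothing else stands up there. The tip swings 19 mm from side to side; 3 N pushes it over, beyond some 7 N the whole wrench swings along
- click (a joint): how far the wrench's tube has given way against its head: 0 is straight. It gives way when the middle of the grip is pulled clockwise with about 15 N (head and nut then stop, the grip goes on); the pull then drops (10 to 12 N at 0.05 rad, 7 mm on at the grip). The end stop, not to be reached, is at 0.17. It springs back to 0 when let go. Its upright axis is 55 mm from the nut axis towards the grip
- grip (a point): the middle of the wrench's black ribbed grip, on its centre line: 26 mm in diameter, 112 mm long, level, 185 mm from the nut axis and 112 mm above the bench. Its x axis points along the grip to the nut. Below it is only the bench
- grip_end (a point): the centre of the free end face of the wrench, 253 mm from the nut axis
- wear_ring: dull cast-iron wear ring, 104 mm across, 82 mm bore, 22 mm high, loose on the carriage; origin at the centre of its underside
- sleeve_a: stainless shaft sleeve standing upright on the carriage, 43 mm across, 50 mm high; origin at the centre of its underside
- sleeve_b: the other, identical stainless shaft sleeve
- drift: brass drift punch with a yellow handle, 127 mm long, 18 mm thick, lying loose on the carriage; origin at the underside near its middle

How it is judged:
On the way, in this order (a step that is already met when the one before it is completed fails the run):
1. the red lever is over on its tighten side (value of joint lever above 0.2 rad), for 0.2 s.
2. the handle has been swung back, free-wheeling (its end more than 100 mm from where it started), the nut still (its mark within 1.5 mm), the lever on tighten (distance of grip_end from where it was at the start of the episode above 0.1 m and distance of socket_mark from where it was at the start of the episode below 0.0015 m and value of joint lever above 0.2 rad), for 0.1 s.
3. the wrench has given way at its set torque on the tightened nut (value of joint click above 0.02 rad and value of joint lever above 0.2 rad), for 0.05 s.
At the end, for the whole second after the job is handed in: the lever is on its tighten side (above 0.2), the wrench is let go and at rest on the nut, straight again (click below 0.02), and the nut has been turned up tight (its mark over 5 mm from where it started) (value of joint lever above 0.2 rad and value of joint click below 0.02 rad and distance of socket_mark from where it was at the start of the episode above 0.005 m and not (velocity of joint swing above 0.1 rad/s) and not (velocity of joint swing below -0.1 rad/s)); the robot touches nothing.
It fails at once if the nut is turned (its mark more than 4 mm) while the lever is on its loosen side (value of joint lever below 0.12 rad and distance of socket_mark from where it was at the start of the episode above 0.004 m).
It fails at once if the wrench is pulled on through the break, overtightening the nut (click past 0.13 rad, 17 mm at the grip) (value of joint click above 0.13 rad).
It fails at once if the direction lever is forced (more than 20 N on it) (contact force between the fingers and lever above 20 N).
It fails at once if a part lying on the carriage is moved more than 15 mm (distance of any of wear_ring, sleeve_a, sleeve_b, drift from where it was at the start of the episode above 0.015 m).
It also fails if it takes over 72 s, if anything falls off the work surface, if the arm or the gripper's body presses on something with over 40 N, if the wrist force passes 120 N, or if a joint passes its speed limit or range.

## Robot

A 6-joint arm with a two-finger parallel gripper is mounted at the origin on the work surface. World frame = base frame: x ahead of the robot, y to its left, z up, the work surface at z = 0. Lengths are in m, angles in rad, forces in N, time in s.
With the tool pointing down it reaches from about 0.25 to 0.775 m from the base axis. Payload 8.9 kg.
Tool frame: the origin (TCP) lies between the finger pads; the fingertips stand bot.tip_extent ahead of it and the grasp point (between the pads) lies 8 mm behind it (bot.tip_extent is the distance from the TCP to the fingertips, in m); z points along the fingers, y is the line along which they close (so a half turn about z gives the same grasp; the last joint's range is limited). The gripper opens to 85 mm and grips with 20 to 120 N. Pads are 22 mm wide; open, the fingers measure 114 mm over their backs; the gripper's body (76 mm by 85 mm) begins 54 mm behind the grasp point. The pads swing forward as they close: fully open they stand 13 mm farther back than shut.
Start: joints at [-1.287, 0.291, -0.153, 1.127, 0, 1.431], TCP at [0.215, -0.479, 0.217] pointing down, gripper open.
Joint ranges: [-2.52, 2.52], [-0.91, 1.74], [-1.3, 1.37], [-1.96, 2.02], [-1.52, 1.47], [-3.14, 3.14]. Speed limits (rad/s): [2.22, 2.22, 2.79, 3.14, 3.14, 3.14].

## Interface

Orientations are given as a unit quaternion [x, y, z, w].
In Python, from cell import telemetry, imaging, order, bot gives the robot as it stands.
- The arm moves only by the tool jog_arm, never from a script. Its argument "series" is text: rows parted by semicolons, each of 7 numbers parted by spaces: the shift along the tool's x, y, z in m, then the turn, a rotation vector about the tool's x, y, z in degrees, then the opening in per cent of the stroke, from 0 (shut) to 100 (fully open). In form: x y z rx ry rz grip; .... A call has 1 to 20 rows; each row shifts and turns the commanded pose from where the row before left it, along the tool's axes as they then stand; what a row does not reach is not made up. A row lasts 1/12 s, in which the tool goes at most 41.7 mm and 7.16 degrees, less where a joint would pass 70% of its speed; a pose out of reach is approached as far as the arm can. A call is refused whole if a number of a shift passes 0.0417 or a number of a turn 7.16, either way. A call with a gripper value outside its range is refused whole. The fingers move at their own pace and stop on an object; "squeeze" is the grip in N (left out, the last holds). Time passes only in rows, so rows that do not move let the fingers close. It gives the time, the measured TCP pose, the force, the opening and the grip force at its end, in the units of the state.
- telemetry.get_state(): the state, without advancing time (a new reading comes with each control period).
- imaging.get_image(name): name is "scene" or "top" or "wrist"; returns (picture, depth): 420x560x3 uint8, red, green, blue; 420x560 float32, m along the optical axis (not along the pixel's ray), 0 where there is no reading.
- imaging.camera_params(name): a dict with "intrinsics" (3x3 intrinsics, pixels), "position" and "orientation" of the camera in the world; the wrist camera has in their place "tool_from_camera" (4x4, takes a point from camera to tool coordinates, whose origin is the TCP and whose axes are the flange's). Camera axes: x right, y down, z forward; pixel columns grow to the right and rows downward; lengths in m; the calibration is good to about 2 mm. A picture is of the moment at which its call begins: read the wrist's pose just before it. camera_params takes no time and is no camera call.
- order.sign_off(): hands the job in; it is judged then, once.
The state is a dict: "clock": time; "joint_pos": joint angles; "qvel": joint speeds; "joint_efforts": joint torques, N m; "tcp_pos": TCP position; "tool_rot": TCP orientation; "force": force on the tool from outside, world axes, zero at the start; "torque": the same for the moment, N m; "width": finger opening in m; "grasp_force": force on a finger pad.
Only numpy, scipy, OpenCV 4.12 (cv2) and the standard library are available. Lean on these libraries where they do the work, as an engineer would, in place of code of your own. Each camera call takes 0.05 s, during which the arm holds its last target. There are 200 camera calls.

## Working session

There is one attempt and no reset: what is moved stays moved. The work goes in short steps, Python scripts to look and compute and a tool call to move; the robot and the scene stay as the last step left them, time stands still between calls to the robot, and variables do not carry over. Pictures are saved under pics/ and viewed, at most 10 in all, crops included, and the job is handed in when it is done.

Besides the shell and the picture viewer there is one more tool, called as a command line: name --argument value ..., lists and objects as JSON in quotes. jog_arm: Moves the arm, as the interface text tells. Its arguments: {"type":"object","properties":{"series":{"type":"string"},"squeeze":{"type":"number"}},"required":["series"]}

```bash
mkdir -p pics; ls; cat > h.py <<'E'
from cell import telemetry, imaging, order, bot
import numpy as np, cv2
from scipy.spatial.transform import Rotation as R
def cam(n,st=None):
    p=imaging.camera_params(n);K=np.array(p["intrinsics"])
    if n=="wrist":
        T=np.array(p["tool_from_camera"]);st=st or telemetry.get_state()
        Rt=R.from_quat(st["tool_rot"]).as_matrix()
        return K,Rt@T[:3,:3],Rt@T[:3,3]+np.array(st["tcp_pos"])
    o=np.array(p["orientation"]);Rm=R.from_quat(o).as_matrix() if o.size==4 else o
    return K,Rm,np.array(p["position"])
def ray(c,u,v,z):
    K,Rm,t=c;d=Rm@np.linalg.solve(K,[u,v,1.]);return t+d*(z-t[2])/d[2]
def proj(c,P):
    K,Rm,t=c;q=K@(Rm.T@(np.array(P)-t));return q[:2]/q[2]
def save(n,im): cv2.imwrite(n,cv2.cvtColor(im,cv2.COLOR_RGB2BGR))
E
python3 - <<'E'
from h import *
st=telemetry.get_state();print(st,bot.tip_extent)
for n in("top","scene","wrist"):
    im,d=imaging.get_image(n);save(f"pics/{n}0.png",im);np.savez(f"{n}0.npz",im=im,d=d);c=cam(n,st);print(n,c)
E
```

```text
pics
{'clock': 0.0, 'joint_pos': array([-1.28729490e+00,  2.91254827e-01, -1.54140329e-01,  1.12671828e+00,
        1.15531428e-05,  1.43148867e+00]), 'qvel': array([ 8.25820810e-04,  2.84778248e-05, -1.54933018e-03,  3.81002893e-04,
       -2.84590226e-04,  2.09633056e-03]), 'joint_efforts': array([ 3.43890933e-03, -5.37145686e+01,  3.31366253e+01,  1.60226208e-02,
        1.57653599e-04, -1.42488960e-05]), 'tcp_pos': array([ 0.21529017, -0.47830959,  0.21604033]), 'tool_rot': array([ 9.77736949e-01,  2.09833328e-01, -4.16769771e-05, -6.57258860e-04]), 'force': array([-1.07639581,  0.14544625,  0.17222754]), 'torque': array([ 0.05207317, -0.0233613 , -0.02047395]), 'grasp_force': 0.0, 'width': 0.08552863810168707} 0.011
top (array([[533.08422871,   0.        , 273.5684913 ],
       [  0.        , 533.08422871, 205.30569249],
       [  0.        ,   0.        ,   1.        ]]), array([[-0.00774949, -0.98802125,  0.15412317],
       [-0.99996827,  0.00737274, -0.00301588],
       [ 0.00184344, -0.15414165, -0.98804704]]), array([0.42417893, 0.00112575, 1.10107649]))
scene (array([[532.69543165,   0.        , 287.66712649],
       [  0.        , 532.69543165, 211.25230893],
       [  0.        ,   0.        ,   1.        ]]), array([[-0.32469637,  0.67792662, -0.65953602],
       [ 0.9456847 ,  0.24441757, -0.21433736],
       [ 0.01589719, -0.69330768, -0.72046633]]), array([1.24897314, 0.21731708, 0.87258073]))
wrist (array([[337.1140029 ,   0.        , 273.7309944 ],
       [  0.        , 337.1140029 , 215.57794015],
       [  0.        ,   0.        ,   1.        ]]), array([[ 4.10202580e-01, -8.74080020e-01, -2.60226752e-01],
       [-9.11994159e-01, -3.93369605e-01, -1.16305663e-01],
       [-7.04838203e-04,  2.85034160e-01, -9.58517100e-01]]), array([ 0.28226322, -0.44795562,  0.37326832]))
```

View pics/top0.png

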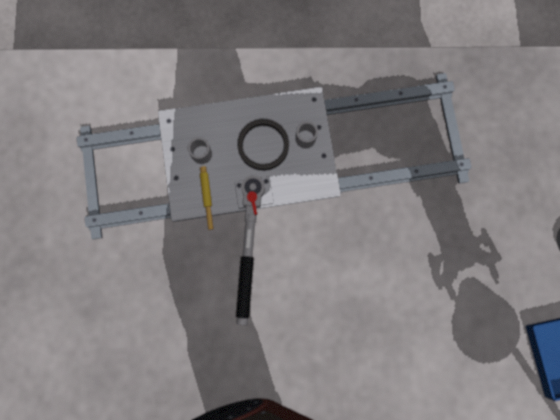

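View pics/scene0.png

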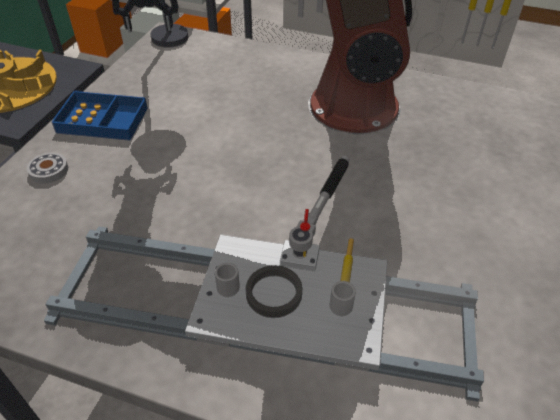

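The top view shows the head at (253,187), red lever to (255,214), grip (245,287) and wrench end (242,322). In it, +y is left, so the lever tip lies right of the wrench line (loosen). I'll measure these points.

```bash
python3 - <<'E'
from h import *
def pca(m):
    p=np.argwhere(m)[:,::-1].astype(float);c=p.mean(0);w,v=np.linalg.eigh(np.cov((p-c).T));a=v[:,1];a*=np.sign(a[np.argmax(abs(a))]);s=(p-c)@a
    return c,c+a*s.min(),c+a*s.max(),len(p)
for n,box,gz in(("top",(225,175,280,330),.119),("scene",(285,150,355,260),.119)):
    z=np.load(n+"0.npz");im=z["im"].astype(int);c=cam(n)if n!="wrist" else 0
    x0,y0,x1,y1=box;B=np.zeros(im.shape[:2],bool);B[y0:y1,x0:x1]=1
    r,g,b=im[...,0],im[...,1],im[...,2]
    red=B&(r>110)&(r>2*g)&(r>2*b)
    for nm,m,h in(("red",red,.138),("black",B&(im.max(2)<50),gz)):
        if nm=="black":
            k,l,s,_=cv2.connectedComponentsWithStats(m.astype(np.uint8));i=1+np.argmax(s[1:,4]);m=l==i
        a=pca(m);print(n,nm,a[3],[(q.round(1),ray(c,*q,h).round(4)) for q in a[:3]])
c=cam("top");print(ray(c,253,186.5,.124),ray(c,242,323,.112))
E
```

```text
top red 107 [(array([252.3, 199.8]), array([0.5849, 0.0371, 0.138 ])), (array([250.7, 191.9]), array([0.5997, 0.0401, 0.138 ])), (array([255. , 213.2]), array([0.5601, 0.0321, 0.138 ]))]
top black 771 [(array([244.2, 287. ]), array([0.4272, 0.0528, 0.119 ])), (array([246.6, 256.2]), array([0.4831, 0.0484, 0.119 ])), (array([241.8, 317.4]), array([0.3731, 0.0571, 0.119 ]))]
scene red 83 [(array([305. , 222.3]), array([0.5926, 0.0388, 0.138 ])), (array([306.8, 209. ]), array([0.5583, 0.0315, 0.138 ])), (array([304.1, 229.2]), array([0.6097, 0.0425, 0.138 ]))]
scene black 413 [(array([335.4, 176.1]), array([0.4281, 0.0543, 0.119 ])), (array([344.6, 159.3]), array([0.3688, 0.0587, 0.119 ])), (array([325.8, 193.7]), array([0.4861, 0.05  , 0.119 ]))]
[0.61237628 0.03623115 0.124     ] [0.36268437 0.05708111 0.112     ]
```

jog_arm --series "0.025 -0.014 0 0 0 0 0;0.025 -0.014 0 0 0 0 0;0.025 -0.014 0 0 0 0 0;0.025 -0.014 0 0 0 0 0;0.025 -0.014 0 0 0 0 0;0.025 -0.014 0 0 0 0 0;0.025 -0.014 0 0 0 0 0;0.025 -0.014 0 0 0 0 0;0.025 -0.014 0 0 0 0 0;0.025 -0.014 0 0 0 0 0;0.025 -0.014 0 0 0 0 0;0.025 -0.014 0 0 0 0 0;0.025 -0.014 0 0 0 0 0;0.025 -0.014 0 0 0 0 0;0.025 -0.014 0 0 0 0 0;0.025 -0.014 0 0 0 0 0;0.025 -0.014 0 0 0 0 0;0.025 -0.014 0 0 0 0 0;0.025 -0.014 0 0 0 0 0;0.025 -0.014 0 0 0 0 0" --squeeze 40

```text
clock: 1.82
tcp_pos: [0.557, -0.0169, 0.2164]
tool_rot: [0.978, 0.21, -0.0, -0.0]
force: [-0.9, -0.3, 0.6]
width: 0.0
grasp_force: 0.0
```

jog_arm --series "0 0 0 0 0 -7.1 0;0 0 0 0 0 -7.1 0;0 0 0 0 0 -7.1 0;0 0 0 0 0 -7.1 0;0 0 0 0 0 -7.1 0;0 0 0 0 0 -7.1 0;0 0 0 0 0 -7.1 0;0 0 0 0 0 -7.1 0;0 0 0 0 0 -7.1 0;0 0 0 0 0 -7.1 0;0 0 0 0 0 -7.1 0;0 0 0 0 0 -7.1 0;0 0 0 0 0 -7.1 0;0 0 0 0 0 -7.1 0;0 0 0 0 0 -7.1 0;0 0 0 0 0 -7.1 0;0 0 0 0 0 -7.1 0;0 0 0 0 0 -7.1 0;0 0 0 0 0 -7.1 0;0 0 0 0 0 -7.1 0"

```text
clock: 3.48
tcp_pos: [0.5563, -0.0182, 0.2163]
tool_rot: [0.117, 0.993, 0.0, -0.0]
force: [-0.5, 0.1, 1.3]
width: -0.0002
grasp_force: 0.0
```

jog_arm --series "0 0 0 0 0 -7.1 0;0 0 0 0 0 -6.7 0;0 0 0 0 0 0 0;0 0 0 0 0 0 0"

```text
clock: 3.82
tcp_pos: [0.5564, -0.0182, 0.2164]
tool_rot: [0.002, 1.0, 0.0, -0.0]
force: [-0.2, -0.4, -0.4]
width: 0.0002
grasp_force: 0.0
```

```bash
python3 - <<'E'
from h import *
st=telemetry.get_state();im,d=imaging.get_image("wrist");save("pics/w1.png",im);np.savez("w1.npz",im=im,d=d)
c=cam("wrist",st);print(st["tcp_pos"],st["tool_rot"],st["joint_pos"],st["force"],st["width"],c[2])
i=im.astype(int);r,g,b=i[...,0],i[...,1],i[...,2]
m=(r>110)&(r>2*g)&(r>2*b);k,l,s,cc=cv2.connectedComponentsWithStats(m.astype(np.uint8));
for j in range(1,k):
    if s[j,4]>60:
        p=np.argwhere(l==j)[:,::-1].astype(np.float32);bx=cv2.boxPoints(cv2.minAreaRect(p));print(s[j],[(q.round(),ray(c,*q,.140).round(4)) for q in bx])
E
```

```text
[ 0.5563959  -0.01823344  0.21639557] [ 1.61732944e-03  9.99998672e-01  2.94103991e-05 -1.99067381e-04] [-1.64083697e-01  3.51583110e-01 -6.69659157e-02  1.15264971e+00
 -6.35311910e-06 -1.60849035e-01] [-0.24870783 -0.39732699 -0.37062082] 0.0001828544771048662 [ 0.4845582  -0.01724593  0.37363826]
[336 221  15  37 300] [(array([336., 221.], dtype=float32), array([0.5586, 0.0274, 0.14  ])), (array([345., 219.], dtype=float32), array([0.5571, 0.0338, 0.14  ])), (array([352., 256.], dtype=float32), array([0.5861, 0.0414, 0.14  ])), (array([344., 258.], dtype=float32), array([0.5876, 0.0347, 0.14  ]))]
[335 253  23  20 243] [(array([334., 254.], dtype=float32), array([0.5844, 0.0278, 0.14  ])), (array([357., 253.], dtype=float32), array([0.5832, 0.0442, 0.14  ])), (array([358., 271.], dtype=float32), array([0.5986, 0.0463, 0.14  ])), (array([336., 273.], dtype=float32), array([0.5998, 0.0295, 0.14  ]))]
```

View pics/w1.png

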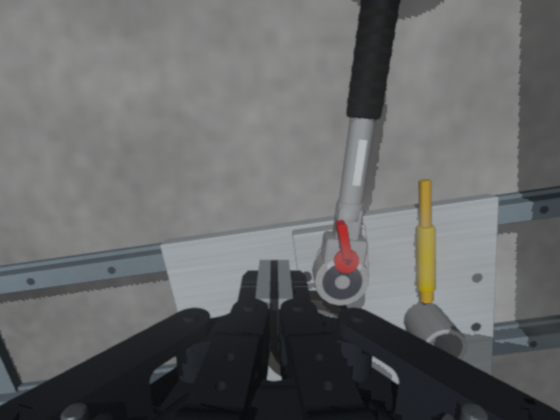

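The rib is at (336–352, 219–256): its tip end is at world (0.558, 0.030), which agrees with the top view. I'll descend on its −y side and then push towards +y.

jog_arm --series "0 0.012 0.010 0 0 0 0;0 0.012 0.015 0 0 0 0;0 0 0.02 0 0 0 0;0 0 0.02 0 0 0 0;0 0 0.010 0 0 0 0;0 0 0 0 0 0 0;0 0.002 0 0 0 0 0;0 0.002 0 0 0 0 0;0 0.002 0 0 0 0 0;0 0.002 0 0 0 0 0;0 0 0 0 0 0 0"

```text
clock: 4.78
tcp_pos: [0.5569, 0.0141, 0.1423]
tool_rot: [-0.0, 1.0, 0.0, 0.001]
force: [-0.0, 1.1, 0.3]
width: 0.0002
grasp_force: 0.0
```

jog_arm --series "0 0.0015 0 0 0 0 0;0 0.0015 0 0 0 0 0;0 0.0015 0 0 0 0 0;0 0 0 0 0 0 0"

```text
clock: 5.12
tcp_pos: [0.5565, 0.0185, 0.1417]
tool_rot: [-0.0, 1.0, 0.0, 0.0]
force: [-0.5, -0.3, -0.1]
width: 0.0
grasp_force: 0.0
```

jog_arm --series "0 0.0015 0 0 0 0 0;0 0.0015 0 0 0 0 0;0 0 0 0 0 0 0"

```text
clock: 5.37
tcp_pos: [0.5565, 0.0215, 0.1416]
tool_rot: [-0.0, 1.0, 0.0, -0.0]
force: [-0.1, -1.0, -0.0]
width: 0.0002
grasp_force: 0.0
```

jog_arm --series "0 0.0015 0 0 0 0 0;0 0.0015 0 0 0 0 0;0 0 0 0 0 0 0"

```text
clock: 5.62
tcp_pos: [0.5565, 0.0245, 0.1416]
tool_rot: [-0.0, 1.0, 0.0, 0.0]
force: [-0.3, 0.6, -0.8]
width: 0.0
grasp_force: 0.0
```

jog_arm --series "0 0.0015 0 0 0 0 0;0 0.0015 0 0 0 0 0;0 0 0 0 0 0 0"

```text
clock: 5.87
tcp_pos: [0.5565, 0.0275, 0.1416]
tool_rot: [-0.0, 1.0, 0.0, -0.0]
force: [0.5, 0.6, -0.0]
width: 0.0001
grasp_force: 0.0
```

jog_arm --series "0 0.0015 0 0 0 0 0;0 0.0015 0 0 0 0 0;0 0 0 0 0 0 0"

```text
clock: 6.12
tcp_pos: [0.5565, 0.0305, 0.1416]
tool_rot: [-0.0, 1.0, 0.0, -0.0]
force: [0.1, 0.4, 0.6]
width: 0.0003
grasp_force: 0.0
```

```bash
cat > lev.py <<'E'
from h import *
import sys
st=telemetry.get_state();im,d=imaging.get_image("wrist");save(f"pics/{sys.argv[1]}.png",im)
c=cam("wrist",st);i=im.astype(int);r,g,b=i[...,0],i[...,1],i[...,2]
m=(r>110)&(r>2*g)&(r>2*b);p=np.argwhere(m)
P=np.array([ray(c,u,v,.14) for v,u in p]);print(st["tcp_pos"],st["force"])
for x in np.arange(.554,.604,.006):
    q=P[abs(P[:,0]-x)<.003]
    if len(q):print(round(x,3),q[:,1].min().round(4),q[:,1].max().round(4))
E
python3 lev.py w2
```

```text
[0.5564668  0.0305164  0.14161101] [0.09934483 0.36883871 0.60063954]Traceback (most recent call last):
  File "lev.py", line 8, in <module>
    q=P[abs(P[:,0]-x)<.003]
            ~^^^^^
IndexError: too many indices for array: array is 1-dimensional, but 2 were indexed
```

```bash
python3 - <<'E'
from h import *
im,d=imaging.get_image("scene");c=cam("scene")
a=im[150:280,230:380];b=cv2.imread("pics/w2.png")[200:420,180:400,::-1]
save("pics/s2.png",np.hstack([cv2.resize(a,(450,390)),cv2.resize(b,(350,390))]))
print(proj(c,[.558,.030,.136]),proj(c,[.558,.052,.136]))
E
```

```text
[306.09076121 209.4176255 ] [317.02170055 212.21234879]
```

View pics/s2.png

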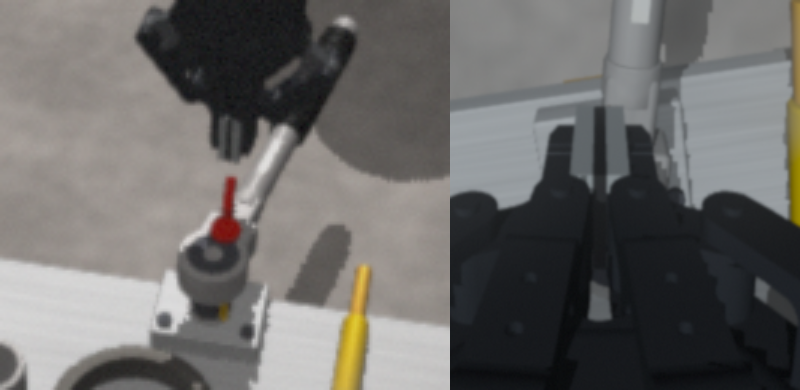

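```bash
python3 - <<'E'
from h import *
im,d=imaging.get_image("scene");c=cam("scene");K,Rm,t=c
for u,v in((304,198),(306,200),(306,202),(309,200),(309,202),(307,206),(307,212),(307,216),(305,226)):
    z=d[v,u];print(u,v,im[v,u],(t+Rm@(np.linalg.solve(K,[u,v,1.])*z)).round(4))
print(proj(c,[.5565,.0305,.1306]),proj(c,[.567,.0305,.1306]))
st=telemetry.get_state();im,d=imaging.get_image("wrist");c=cam("wrist",st);K,Rm,t=c
for u,v in((265,265),(265,280),(285,265),(275,255),(270,290)):
    z=d[v,u];print(u,v,im[v,u],(t+Rm@(np.linalg.solve(K,[u,v,1.])*z)).round(4))
E
```

```text
304 198 [77 77 78] [0.5669 0.0271 0.1742]
306 200 [45 45 45] [0.5668 0.0312 0.1703]
306 202 [59 60 57] [0.5668 0.0314 0.165 ]
309 200 [64 64 66] [0.5665 0.0368 0.1719]
309 202 [80 78 78] [0.5647 0.0366 0.1648]
307 206 [159 153 147] [ 0.4212 -0.0054  0.002 ]
307 212 [120  26  24] [0.5697 0.0352 0.1421]
307 216 [118  59  59] [0.5783 0.038  0.1406]
305 226 [125  24  17] [0.5965 0.0402 0.1322]
[306.45695868 210.89776189] [304.81111417 214.59689657]
265 265 [ 98 104 107] [0.5458 0.0272 0.1673]
265 280 [ 97 102 106] [0.546  0.0275 0.1804]
285 265 [ 97 103 106] [0.547  0.0358 0.1646]
275 255 [124 129 132] [0.5889 0.0319 0.0562]
270 290 [56 60 62] [0.5461 0.0296 0.1881]
```

```bash
python3 - <<'E'
from h import *
print({k:getattr(bot,k) for k in dir(bot) if k[0]!='_'})
im,d=imaging.get_image("scene");c=cam("scene");K,Rm,t=c
for u in(303,306,309):
  for v in range(200,210):
    z=d[v,u];print(u,v,im[v,u],(t+Rm@(np.linalg.solve(K,[u,v,1.])*z)).round(4))
# tip in wrist rays: where does the tip edge lie at x = .5455 (pad near side plane)
st=telemetry.get_state();im,d=imaging.get_image("wrist");c=cam("wrist",st);K,Rm,t=c
for v in range(254,266,1):
    z=d[v,266];print(v,im[v,266],(t+Rm@(np.linalg.solve(K,[266,v,1.])*z)).round(4))
E
```

```text
{'MotionError': <class 'cell.MotionError'>, 'tip_extent': 0.011}
303 200 [90 89 89] [0.5657 0.025  0.1671]
303 201 [88 88 88] [0.5652 0.025  0.164 ]
303 202 [101  99  97] [0.5677 0.0258 0.164 ]
303 203 [132 128 124] [ 0.4146 -0.0171  0.0015]
303 204 [154 149 144] [ 0.4191 -0.0157  0.003 ]
303 205 [157 153 147] [ 4.193e-01 -1.560e-02 -1.000e-04]
303 206 [159 153 149] [ 0.4237 -0.0142  0.0013]
303 207 [159 152 148] [ 0.4283 -0.0128  0.0031]
303 208 [159 154 149] [ 4.282e-01 -1.270e-02 -4.000e-04]
303 209 [160 153 148] [ 0.4334 -0.0111  0.002 ]
306 200 [49 48 46] [0.5683 0.0316 0.1718]
306 201 [54 52 53] [0.567  0.0313 0.1679]
306 202 [58 58 59] [0.5654 0.031  0.1636]
306 203 [91 89 88] [0.568  0.0318 0.1636]
306 204 [139 133 129] [ 4.141e-01 -1.000e-02  3.000e-04]
306 205 [156 149 145] [ 0.4176 -0.0089  0.0006]
306 206 [158 153 147] [ 0.4219 -0.0076  0.0019]
306 207 [158 149 144] [ 0.427  -0.0061  0.0041]
306 208 [152 130 126] [ 0.4255 -0.0063 -0.0007]
306 209 [137  62  59] [0.5624 0.031  0.1418]
309 200 [63 64 64] [0.564  0.0362 0.1694]
309 201 [66 69 68] [0.5645 0.0364 0.1672]
309 20
[... 169 characters left out ...]
027]
309 206 [156 150 145] [ 4.228e-01 -3.000e-04  5.300e-03]
309 207 [159 153 148] [ 4.226e-01 -2.000e-04  1.900e-03]
309 208 [158 149 145] [0.425  0.0006 0.0012]
309 209 [154 140 134] [0.428  0.0016 0.0012]
254 [152 157 160] [0.5894 0.0247 0.053 ]
255 [147 153 156] [0.5899 0.0247 0.0537]
256 [133 139 142] [0.5911 0.0247 0.0531]
257 [115 120 123] [0.5895 0.0248 0.0586]
258 [107 112 114] [0.59   0.0249 0.0593]
259 [103 108 110] [0.5894 0.0249 0.0626]
260 [100 105 109] [0.5461 0.0274 0.1612]
261 [ 98 104 107] [0.5461 0.0275 0.1624]
262 [ 97 103 106] [0.5465 0.0275 0.1626]
263 [ 98 104 107] [0.5463 0.0275 0.1639]
264 [ 97 103 107] [0.5457 0.0275 0.1662]
265 [ 97 103 106] [0.5464 0.0275 0.1657]
```

The crop shows the fingertips stopping short of the rib. Both depth views put them at z≈0.162, about 20 mm higher than the TCP figure implies, so the push passed above the rib and the lever hasn't moved. I'll back off, go 32 mm lower and push again.

jog_arm --series "0 -0.013 0 0 0 0 0;0 -0.013 0 0 0 0 0;0 0 0.016 0 0 0 0;0 0 0.016 0 0 0 0;0 0 0 0 0 0 0;0 0.002 0 0 0 0 0;0 0.002 0 0 0 0 0;0 0.002 0 0 0 0 0;0 0.002 0 0 0 0 0;0 0 0 0 0 0 0"

```text
clock: 7.25
tcp_pos: [0.5569, 0.0127, 0.1103]
tool_rot: [-0.001, 1.0, 0.0, 0.001]
force: [-0.9, 0.7, -0.4]
width: -0.0
grasp_force: 0.0
```

jog_arm --series "0 0.0015 0 0 0 0 0;0 0.0015 0 0 0 0 0;0 0.0015 0 0 0 0 0;0 0 0 0 0 0 0"

```text
clock: 7.58
tcp_pos: [0.5563, 0.0167, 0.1097]
tool_rot: [-0.0, 1.0, -0.0, -0.0]
force: [-0.3, -2.9, 1.4]
width: 0.0002
grasp_force: 1.0
```

jog_arm --series "0 0.0015 0 0 0 0 0;0 0.0015 0 0 0 0 0;0 0 0 0 0 0 0"

```text
clock: 7.83
tcp_pos: [0.5563, 0.02, 0.1095]
tool_rot: [-0.0, 1.0, 0.0, -0.0]
force: [-1.6, -1.4, -0.4]
width: -0.0003
grasp_force: 0.6
```

jog_arm --series "0 0.0015 0 0 0 0 0;0 0.0015 0 0 0 0 0;0 0 0 0 0 0 0"

```text
clock: 8.08
tcp_pos: [0.5565, 0.0232, 0.1096]
tool_rot: [-0.0, 1.0, 0.0, 0.0]
force: [-0.8, -0.5, -0.3]
width: 0.0001
grasp_force: 0.1
```

```bash
cat > sc.py <<'E'
from h import *
im,d=imaging.get_image("scene");K,Rm,t=cam("scene");i=im.astype(int);r,g,b=i[...,0],i[...,1],i[...,2]
m=(r>90)&(r>2*g)&(r>2*b);m[:190]=0;m[260:]=0;m[:,:270]=0;m[:,350:]=0
P=np.array([t+Rm@(np.linalg.solve(K,[u,v,1.])*d[v,u]) for v,u in np.argwhere(m)])
P=P[(P[:,2]>.125)&(P[:,2]<.15)]
for x in np.arange(.556,.604,.006):
    q=P[abs(P[:,0]-x)<.003]
    if len(q):print(round(x,3),q[:,1].mean().round(4),len(q),q[:,2].max().round(3))
m2=(im.max(2)<110)
w=np.argwhere(m2[190:230,285:335])+[190,285]
Q=np.array([t+Rm@(np.linalg.solve(K,[u,v,1.])*d[v,u]) for v,u in w]);Q=Q[(abs(Q[:,0]-.565)<.006)&(Q[:,2]<.2)]
if len(Q):print("finger",Q.min(0),Q.max(0))
E
python3 sc.py
```

```text
0.562 0.04 6 0.142
0.568 0.04 11 0.143
0.574 0.0404 7 0.142
0.58 0.0407 5 0.142
0.586 0.0399 24 0.144
0.592 0.039 23 0.145
0.598 0.0392 25 0.132
finger [ 0.55928987 -0.01038028  0.11175811] [0.57082746 0.07224399 0.19904281]
```

jog_arm --series "0 0.0015 0 0 0 0 0;0 0.0015 0 0 0 0 0;0 0.0015 0 0 0 0 0;0 0 0 0 0 0 0"

```text
clock: 8.47
tcp_pos: [0.5566, 0.0276, 0.1097]
tool_rot: [-0.0, 1.0, 0.0, 0.0]
force: [-0.6, -0.3, 0.3]
width: 0.0001
grasp_force: 0.0
```

jog_arm --series "0 0.0015 0 0 0 0 0;0 0.0015 0 0 0 0 0;0 0 0 0 0 0 0"

```text
clock: 8.72
tcp_pos: [0.5565, 0.0305, 0.1096]
tool_rot: [-0.0, 1.0, 0.0, 0.0]
force: [-0.4, 0.1, -0.2]
width: 0.0001
grasp_force: 0.0
```

```bash
python3 sc.py
```

```text
0.562 0.0513 3 0.141
0.568 0.052 8 0.142
0.574 0.048 11 0.143
0.58 0.0462 8 0.143
0.586 0.0417 29 0.143
0.592 0.0389 19 0.141
0.598 0.0402 26 0.133
finger [ 0.55902182 -0.00853721  0.10675256] [0.570922   0.07961016 0.19997787]
```

The lever has snapped over: its tip is now at y≈0.0515. Next I go above the grip with the gripper open.

jog_arm --series "0 -0.01 0 0 0 0 0;0 0 -0.03 0 0 0 0;0 0 -0.03 0 0 0 70;0 0 -0.03 0 0 0 70;0.02 0.005 0 0 0 0 70;0.03 0.009 0 0 0 0 70;0.03 0.009 0 0 0 0 70;0.03 0.01 0 0 0 0 70;0.019 0 0 0 0 4.6 70;0 0 0 0 0 0 70;0 0 0 0 0 0 70;0 0 0 0 0 0 70" --squeeze 40

```text
clock: 9.77
tcp_pos: [0.4285, 0.0527, 0.2]
tool_rot: [0.04, 0.999, -0.0, 0.001]
force: [1.2, 0.7, 0.7]
width: 0.06
grasp_force: 0.0
```

```bash
python3 - <<'E'
from h import *
st=telemetry.get_state();im,d=imaging.get_image("wrist");save("pics/w3.png",im)
c=cam("wrist",st);print(st["tcp_pos"],st["tool_rot"],st["width"],st["clock"])
K,Rm,t=c
v,u=np.mgrid[0:420:3,0:560:3];v=v.ravel();u=u.ravel();z=d[v,u]
P=t+(Rm@(np.linalg.solve(K,np.array([u,v,np.ones_like(u)]))*z)).T
a=P-st["tcp_pos"];T=R.from_quat(st["tool_rot"]).inv().apply(a)
ok=(z>0)&(abs(T[:,0])<.02)&(abs(T[:,1])<.06)&(T[:,2]>-.08)&(T[:,2]<.03)
for lo,hi in((-.06,0),(0,.06)):
    q=T[ok&(T[:,1]>lo)&(T[:,1]<hi)];print("finger tool z max",np.sort(q[:,2])[-8:].round(4),q[np.argsort(q[:,2])[-8:],1].round(3))
g=(z>0)&(P[:,2]>.09)&(P[:,2]<.13)&(abs(P[:,0]-.43)<.06)&(abs(P[:,1]-.05)<.05)
for x in(.40,.43,.46):
    q=P[g&(abs(P[:,0]-x)<.006)]
    if len(q):print(x,len(q),q[:,1].min(),q[:,1].max(),q[:,2].max())
E
```

```text
[0.42854674 0.05267145 0.19997078] [ 3.96145605e-02  9.99214739e-01 -5.43208297e-05  7.67828643e-04] 0.059981975312723326 9.7667
finger tool z max [-0.0221 -0.022  -0.0214 -0.021  -0.0206 -0.0204 -0.0204 -0.0202] [-0.035 -0.029 -0.029 -0.029 -0.029 -0.029 -0.029 -0.029]
finger tool z max [-0.0229 -0.0229 -0.0228 -0.0222 -0.0217 -0.0215 -0.021  -0.0209] [0.031 0.03  0.034 0.031 0.03  0.03  0.03  0.03 ]
0.4 66 0.043824634779886955 0.06852409298381802 0.12587737652090797
0.43 59 0.04104789758720143 0.06620364973803688 0.12594150674603746
0.46 53 0.03830258072813829 0.062127813300827436 0.12642972590998466
```

View pics/w3.png

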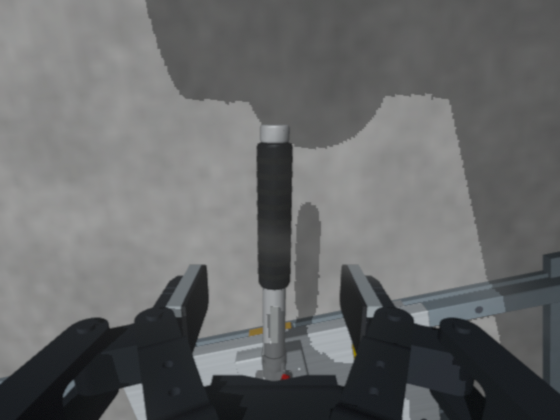

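The picture shows the grip running down the middle between the open fingers, from (275,140) to (275,285). The fingertips sit 20 mm behind the TCP, so I descend to tcp z≈0.075 and close.

jog_arm --series "0 0.001 0.03 0 0 0 70;0 0 0.03 0 0 0.6 70;0 0 0.03 0 0 0 70;0 0 0.02 0 0 0 70;0 0 0.015 0 0 0 70;0 0 0 0 0 0 70;0 0 0 0 0 0 25;0 0 0 0 0 0 25;0 0 0 0 0 0 25;0 0 0 0 0 0 25;0 0 0 0 0 0 25;0 0 0 0 0 0 25" --squeeze 40

```text
clock: 10.82
tcp_pos: [0.4288, 0.054, 0.0754]
tool_rot: [0.045, 0.999, -0.0, 0.001]
force: [2.3, -0.9, 2.5]
width: 0.025
grasp_force: 39.2
```

jog_arm --series "-0.0001 -0.0039 0 0 0 -1.2 25;-0.0002 -0.0077 0 0 0 -2.4 25;-0.0002 -0.0077 0 0 0 -2.4 25;-0.0002 -0.0077 0 0 0 -2.4 25;-0.0002 -0.0077 0 0 0 -2.4 25;0 0 0 0 0 0 25"

```text
clock: 11.32
tcp_pos: [0.4289, 0.0186, 0.0752]
tool_rot: [-0.05, 0.999, -0.0, 0.001]
force: [3.8, -0.8, 5.0]
width: 0.025
grasp_force: 39.5
```

```bash
python3 - <<'E'
from h import *
s=telemetry.get_state();print(s["force"],s["torque"],s["tcp_pos"],s["width"])
E
```

```text
[ 3.83855577 -0.75040619  5.00640163] [-0.27119456 -0.42123432  0.04692188] [0.42893359 0.01858835 0.07521027] 0.025037274408059973
```

jog_arm --series "-0.0002 -0.0077 0 0 0 -2.4 25;-0.0002 -0.0077 0 0 0 -2.4 25;-0.0002 -0.0077 0 0 0 -2.4 25;-0.0002 -0.0077 0 0 0 -2.4 25;-0.0002 -0.0077 0 0 0 -2.4 25;-0.0002 -0.0077 0 0 0 -2.4 25;-0.0002 -0.0077 0 0 0 -2.4 25;-0.0002 -0.0077 0 0 0 -2.4 25;-0.0002 -0.0077 0 0 0 -2.4 25;-0.0002 -0.0077 0 0 0 -2.4 25;0 0 0 0 0 0 25;0 0 0 0 0 0 25"

```text
clock: 12.32
tcp_pos: [0.4518, -0.0539, 0.075]
tool_rot: [-0.255, 0.967, -0.001, 0.0]
force: [0.6, -3.7, 5.5]
width: 0.0248
grasp_force: 39.7
```

```bash
python3 - <<'E'
from h import *
s=telemetry.get_state();print(s["force"],s["torque"],s["tcp_pos"],s["width"])
im,d=imaging.get_image("scene");im0=np.load("scene0.npz")["im"]
save("pics/s4.png",np.hstack([cv2.resize(im0[140:270,250:380],(390,390)),cv2.resize(im[140:270,250:380],(390,390))]))
E
python3 sc.py
```

```text
[ 0.61042553 -3.67850536  5.50152399] [-0.71502608  0.05813937 -0.24272963] [ 0.45184831 -0.05385991  0.07501728] 0.02481823480025568
0.568 0.0215 7 0.143
0.574 0.0228 7 0.144
0.58 0.0242 9 0.144
0.586 0.0255 9 0.142
0.592 0.0268 29 0.144
0.598 0.0283 19 0.134
finger [ 0.55906074 -0.00210101  0.11665876] [0.57070232 0.01536603 0.12699911]
```

View pics/s4.png

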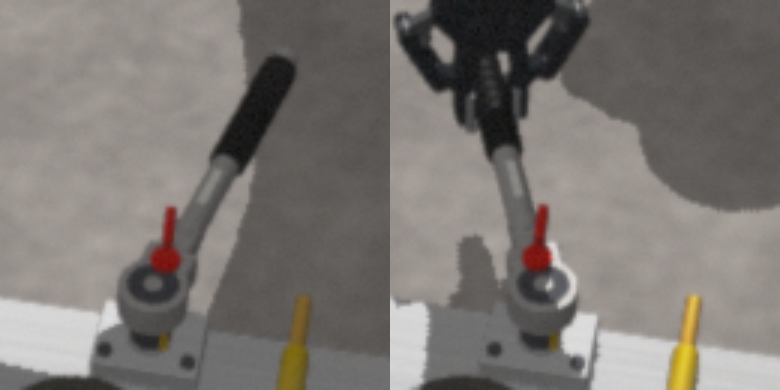

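Right half: the wrench has swung back, the lever is still on tighten and the yellow socket mark hasn't moved. Next I pull clockwise: fast at first, since the nut can't be tight within 30°, then in small checked steps.

jog_arm --series "-0.0001 0.0039 0 0 0 1.2 25;-0.0002 0.0077 0 0 0 2.4 25;-0.0002 0.0077 0 0 0 2.4 25;-0.0002 0.0077 0 0 0 2.4 25;-0.0002 0.0077 0 0 0 2.4 25;-0.0002 0.0077 0 0 0 2.4 25;-0.0002 0.0077 0 0 0 2.4 25;-0.0002 0.0077 0 0 0 2.4 25;-0.0002 0.0077 0 0 0 2.4 25;-0.0002 0.0077 0 0 0 2.4 25;-0.0002 0.0077 0 0 0 2.4 25;-0.0001 0.0039 0 0 0 1.2 25;0 0 0 0 0 0 25"

```text
clock: 13.5
tcp_pos: [0.4282, 0.0278, 0.075]
tool_rot: [-0.027, 1.0, -0.001, 0.0]
force: [-0.4, -3.0, 5.1]
width: 0.0247
grasp_force: 39.7
```

jog_arm --series "0 0.0029 0 0 0 0.9 25;0 0.0029 0 0 0 0.9 25;0 0.0029 0 0 0 0.9 25;-0.0001 0.0029 0 0 0 0.9 25;0 0 0 0 0 0 25"

```text
clock: 13.92
tcp_pos: [0.4279, 0.0389, 0.0749]
tool_rot: [0.004, 1.0, -0.001, 0.0]
force: [-1.0, -3.8, 5.1]
width: 0.0247
grasp_force: 39.7
```

jog_arm --series "0 0.0029 0 0 0 0.9 25;0 0.0029 0 0 0 0.9 25;0 0.0029 0 0 0 0.9 25;-0.0001 0.0029 0 0 0 0.9 25;0 0 0 0 0 0 25"

```text
clock: 14.33
tcp_pos: [0.4283, 0.0505, 0.0749]
tool_rot: [0.035, 0.999, -0.001, 0.0]
force: [0.0, -4.0, 6.5]
width: 0.0249
grasp_force: 39.8
```

jog_arm --series "0 0.0029 0 0 0 0.9 25;0 0.0029 0 0 0 0.9 25;0 0.0029 0 0 0 0.9 25;-0.0001 0.0029 0 0 0 0.9 25;0 0 0 0 0 0 25"

```text
clock: 14.75
tcp_pos: [0.4295, 0.062, 0.0749]
tool_rot: [0.067, 0.998, -0.001, 0.0]
force: [-0.2, -3.7, 5.7]
width: 0.025
grasp_force: 39.8
```

jog_arm --series "0 0.0029 0 0 0 0.9 25;0 0.0029 0 0 0 0.9 25;0 0.0029 0 0 0 0.9 25;-0.0001 0.0029 0 0 0 0.9 25;0 0 0 0 0 0 25"

```text
clock: 15.17
tcp_pos: [0.4314, 0.0735, 0.0749]
tool_rot: [0.098, 0.995, -0.001, 0.0]
force: [-0.4, -3.3, 6.9]
width: 0.025
grasp_force: 39.8
```

jog_arm --series "0 0.0029 0 0 0 0.9 25;0 0.0029 0 0 0 0.9 25;0 0.0029 0 0 0 0.9 25;-0.0001 0.0029 0 0 0 0.9 25;0 0 0 0 0 0 25"

```text
clock: 15.58
tcp_pos: [0.434, 0.0848, 0.0748]
tool_rot: [0.129, 0.992, -0.001, 0.0]
force: [-0.2, -3.5, 6.9]
width: 0.0249
grasp_force: 39.8
```

jog_arm --series "0 0.0029 0 0 0 0.9 25;0 0.0029 0 0 0 0.9 25;0 0.0029 0 0 0 0.9 25;-0.0001 0.0029 0 0 0 0.9 25;0 0 0 0 0 0 25"

```text
clock: 16.0
tcp_pos: [0.4373, 0.096, 0.0748]
tool_rot: [0.16, 0.987, -0.0, 0.0]
force: [-0.3, -3.3, 5.9]
width: 0.025
grasp_force: 39.8
```

jog_arm --series "0 0.0029 0 0 0 0.9 25;0 0.0029 0 0 0 0.9 25;0 0.0029 0 0 0 0.9 25;-0.0001 0.0029 0 0 0 0.9 25;0 0 0 0 0 0 25"

```text
clock: 16.42
tcp_pos: [0.4412, 0.1069, 0.0748]
tool_rot: [0.191, 0.982, -0.0, 0.0]
force: [-1.3, -3.2, 6.2]
width: 0.0247
grasp_force: 39.8
```

jog_arm --series "0 0.0029 0 0 0 0.9 25;0 0.0029 0 0 0 0.9 25;0 0.0029 0 0 0 0.9 25;-0.0001 0.0029 0 0 0 0.9 25;0 0 0 0 0 0 25"

```text
clock: 16.83
tcp_pos: [0.4459, 0.1175, 0.0748]
tool_rot: [0.222, 0.975, -0.0, -0.0]
force: [-0.5, -3.5, 5.7]
width: 0.025
grasp_force: 39.9
```

jog_arm --series "0 0.0029 0 0 0 0.9 25;0 0.0029 0 0 0 0.9 25;0 0.0029 0 0 0 0.9 25;-0.0001 0.0029 0 0 0 0.9 25;0 0 0 0 0 0 25"

```text
clock: 17.25
tcp_pos: [0.4507, 0.1271, 0.0746]
tool_rot: [0.252, 0.968, -0.001, -0.0]
force: [-1.3, -6.4, 6.1]
width: 0.0248
grasp_force: 40.1
```

```bash
python3 - <<'E'
from h import *
im,d=imaging.get_image("scene");save("pics/s5.png",im)
for i in(np.load("scene0.npz")["im"],im):
    i=i.astype(int);m=(i[...,0]>100)&(i[...,1]>80)&(i[...,2]<.5*i[...,1]);m[:235]=0;m[265:]=0;m[:,:285]=0;m[:,325:]=0
    p=np.argwhere(m);print(len(p),p.mean(0) if len(p) else '')
s=telemetry.get_state();print(s["force"],s["torque"])
E
```

```text
0 
2 [256.  298.5]
[-1.52456778 -6.25499873  6.65271682] [-1.29411434  0.24851102  0.27667759]
```

Resistance is rising, so the nut is coming up. I'm switching to smaller steps.

jog_arm --series "0 0.0026 0 0 0 0.8 25;0 0.0026 0 0 0 0.8 25;0 0 0 0 0 0 25"

```text
clock: 17.55
tcp_pos: [0.454, 0.1326, 0.0748]
tool_rot: [0.266, 0.964, 0.0, 0.0]
force: [0.4, -1.4, 5.5]
width: 0.0245
grasp_force: 40.0
```

```bash
python3 - <<'E'
from h import *
im,d=imaging.get_image("scene")
save("pics/s6.png",cv2.resize(im[150:270,260:390],(780,720)[:2] if 0 else (645,595),interpolation=cv2.INTER_CUBIC))
s=telemetry.get_state();print(s["force"],s["torque"])
E
python3 sc.py
```

```text
[ 0.64591354 -1.03576298  4.79552594] [-0.15955596 -0.07877292  0.03691079]
0.574 0.0695 5 0.143
0.58 0.0688 24 0.144
0.586 0.0615 22 0.143
0.592 0.0524 36 0.144
0.598 0.0483 24 0.14
finger [0.55948148 0.07296045 0.10910673] [0.57068899 0.08193593 0.12428263]
```

View pics/s6.png

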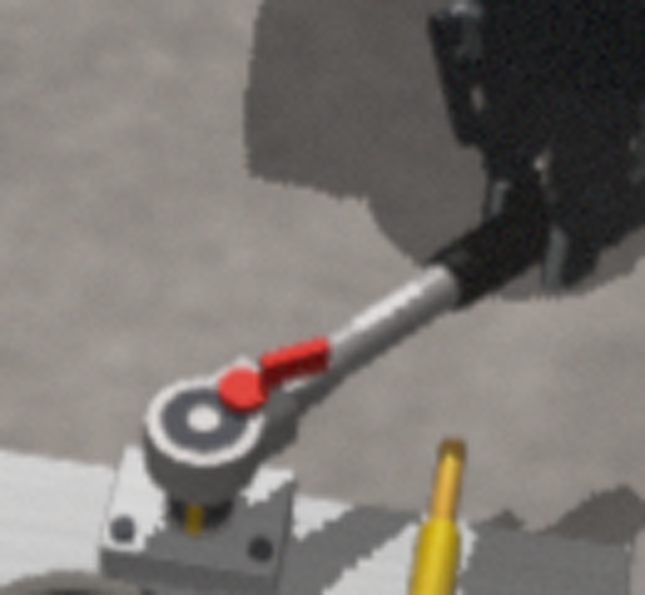

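The image shows the mark moved by about 6 px (299 against 305), so the nut is turning. The lever is still on tighten, and there's no break yet. I'll carry on.

jog_arm --series "0 0.0026 0 0 0 0.8 25;0 0.0026 0 0 0 0.8 25;0 0.0026 0 0 0 0.8 25;0 0 0 0 0 0 25"

```text
clock: 17.98
tcp_pos: [0.4584, 0.1397, 0.0748]
tool_rot: [0.286, 0.958, 0.0, 0.0]
force: [0.4, 1.0, 6.2]
width: 0.0248
grasp_force: 40.2
```

```bash
python3 - <<'E'
from h import *
s=telemetry.get_state();print(s["force"],s["torque"])
im,d=imaging.get_image("scene");c=cam("scene");K,Rm,t=c
def an(im):
    i=im.astype(int);r,g,b=i[...,0],i[...,1],i[...,2]
    m=((r>90)&(r>2*g)&(r>2*b));m[:195]=0;m[250:]=0;m[:,:280]=0;m[:,345:]=0
    m=m.astype(np.uint8);dt=cv2.distanceTransform(m,cv2.DIST_L2,5);v,u=np.unravel_index(dt.argmax(),dt.shape)
    a=ray(c,u,v,.129)
    p=np.argwhere(m);P=np.array([ray(c,q[1],q[0],.140) for q in p]);rr=np.hypot(P[:,0]-a[0],P[:,1]-a[1]);k=rr>.016
    tip=P[k].mean(0);w=np.array([.612,.0375])
    print((u,v),a.round(4),"head ang",np.arctan2(a[1]-w[1],w[0]-a[0]).round(3),"lever ang",np.arctan2(tip[1]-a[1],a[0]-tip[0]).round(3))
    y=(i[...,0]>90)&(i[...,1]>70)&(i[...,2]<.6*i[...,1]);y[:240]=0;y[262:]=0;y[:,:290]=0;y[:,318:]=0;p=np.argwhere(y);print("mark",p.mean(0) if len(p) else 0,len(p))
an(np.load("scene0.npz")["im"]);an(cv2.imread("pics/s5.png")[...,::-1]);an(im)
E
```

```text
[0.38010317 1.02376732 6.24750966] [ 0.11398853 -0.07808572 -0.09006912]
(np.int64(304), np.int64(226)) [0.5944 0.0377 0.129 ] head ang 0.01 lever ang 0.047
mark [254.8 304.4] 5
(np.int64(308), np.int64(228)) [0.5967 0.0463 0.129 ] head ang 0.522 lever ang 1.104
mark [254.27272727 298.54545455] 11
(np.int64(309), np.int64(228)) [0.596  0.0481 0.129 ] head ang 0.586 lever ang 1.307
mark [254.5 298.6] 10
```

```bash
cat > tube.py <<'E'
from h import *
def fit(im,d,n,ang,pt=False):
    c=cam(n);K,Rm,t=c
    v,u=np.mgrid[0:420,0:560];v=v.ravel();u=u.ravel();z=d.ravel()
    P=t+(Rm@(np.linalg.solve(K,np.array([u,v,np.ones_like(u)]))*z)).T
    w=np.array([.612,.0375]);e=np.array([-np.cos(ang),np.sin(ang)]);f=np.array([np.sin(ang),np.cos(ang)])
    a=(P[:,:2]-w)@e;l=(P[:,:2]-w)@f
    ok=(z>0)&(P[:,2]>.098)&(P[:,2]<.128)&(abs(l)<.03)
    A=[];L=[]
    for s in np.arange(.03,.18,.01):
        k=ok&(abs(a-s)<.005)
        if k.sum()>3:
            A.append(s);L.append((l[k].min()+l[k].max())/2);print("%.2f n%d [%.1f %.1f]"%(s,k.sum(),l[k].min()*1e3,l[k].max()*1e3),end="; ")
    A=np.array(A);L=np.array(L);k=(A>.064)&(A<.125)
    if k.sum()>2:p=np.polyfit(A[k],L[k],1);print("\n",n,"slope %.3f offset@nut %.1f mm"%(p[0],p[1]*1e3))
if __name__=="__main__":
    z=[np.load(n+"0.npz") for n in("top","scene")]
    for n,q in zip(("top","scene"),z):fit(q["im"],q["d"],n,.09)
    for n in("top","scene"):
        im,d=imaging.get_image(n);np.savez(n+"1.npz",im=im,d=d);fit(im,d,n,.585)
E
python3 tube.py
```

```text
0.03 n70 [-17.2 16.3]; 0.04 n50 [-15.5 14.9]; 0.05 n49 [-11.3 9.7]; 0.06 n63 [-11.6 9.1]; 0.07 n52 [-9.5 8.0]; 0.08 n57 [-10.3 8.6]; 0.09 n54 [-9.4 8.3]; 0.10 n54 [-10.0 7.2]; 0.11 n58 [-10.4 8.4]; 0.12 n54 [-10.1 7.1]; 0.13 n65 [-13.0 11.4]; 0.14 n78 [-13.8 11.0]; 0.15 n76 [-14.5 11.6]; 0.16 n75 [-13.7 11.0]; 0.17 n77 [-14.5 11.3]; 
 top slope -0.015 offset@nut 0.4 mm
0.03 n35 [-16.2 16.9]; 0.04 n30 [-3.4 9.7]; 0.05 n46 [-8.4 10.2]; 0.06 n31 [-8.3 9.9]; 0.07 n39 [-8.3 9.4]; 0.08 n36 [-9.2 9.6]; 0.09 n33 [-9.5 8.6]; 0.10 n36 [-10.0 8.5]; 0.11 n33 [-9.1 8.6]; 0.12 n37 [-10.4 8.8]; 0.13 n56 [-13.0 11.9]; 0.14 n44 [-12.9 11.6]; 0.15 n37 [-13.1 11.7]; 0.16 n41 [-13.4 11.4]; 0.17 n43 [-12.6 11.6]; 
 scene slope -0.024 offset@nut 2.1 mm
0.03 n76 [-17.7 16.7]; 0.04 n51 [-15.3 13.1]; 0.05 n53 [-11.4 7.1]; 0.06 n64 [-11.0 10.5]; 0.07 n55 [-9.6 8.7]; 0.08 n56 [-9.8 8.6]; 0.09 n56 [-9.5 8.4]; 0.10 n55 [-9.9 8.4]; 0.11 n56 [-10.0 8.4]; 0.12 n55 [-10.0 8.2]; 0.13 n66 [-13.0 12.5]; 0.14 n77 [-13.6 11.5]; 0.15 n62 [-13.9 11.8]; 0.16 n10 [-13.6 -7.6]; 
 top slope -0.008 offset@nut 0.1 mm
0.03 n50 [-15.0 18.5]; 0.04 n27 [6.4 12.6]; 0.05 n21 [8.2 11.3]; 0.06 n33 [-8.4 12.4]; 0.07 n41 [-8.5 10.9]; 0.08 n44 [-4.8 11.1]; 0.09 n41 [-5.9 11.7]; 0.10 n44 [-6.2 10.5]; 0.11 n41 [-7.8 10.7]; 0.12 n40 [-6.9 10.9]; 0.13 n71 [-12.1 14.8]; 0.14 n50 [-8.5 13.2]; 0.15 n56 [-11.8 14.5]; 0.16 n49 [-10.6 14.2]; 0.17 n96 [-19.6 20.4]; 
 scene slope -0.006 offset@nut 2.7 mm
```

The tube is still straight (offset from the nut axis 0.1 mm, against 0.4 mm at the start), so it hasn't broken yet. I'll continue in small steps.

jog_arm --series "0 0.0026 0 0 0 0.8 25;0 0.0026 0 0 0 0.8 25;0 0.0026 0 0 0 0.8 25"

```text
clock: 18.38
tcp_pos: [0.4626, 0.1458, 0.0748]
tool_rot: [0.306, 0.952, 0.0, 0.0]
force: [0.4, -1.9, 5.8]
width: 0.0248
grasp_force: 40.2
```

```bash
cat > mk.py <<'E'
from h import *
s=telemetry.get_state();print(s["force"],s["torque"])
im,d=imaging.get_image("scene");i=im.astype(int)
y=(i[...,0]>90)&(i[...,1]>70)&(i[...,2]<.6*i[...,1]);y[:240]=0;y[262:]=0;y[:,:285]=0;y[:,318:]=0;p=np.argwhere(y);print("mark",p.mean(0) if len(p) else 0,len(p))
E
python3 mk.py
```

```text
[ 0.36796467 -1.90976866  5.8329088 ] [-0.37847875  0.02858291  0.04103345]
mark [254.27272727 298.54545455] 11
```

```bash
python3 - <<'E'
from h import *
c=cam("top");o=[]
ims=[np.load(n+"0.npz")["im"] for n in("top",)]+[np.load("top1.npz")["im"],imaging.get_image("top")[0]]
for im in ims:
    i=im.astype(int);r,g,b=i[...,0],i[...,1],i[...,2]
    m=((r>100)&(r>2*g)&(r>2*b));m[:175]=0;m[225:]=0;m[:,:225]=0;m[:,280:]=0
    P=np.array([ray(c,u,v,.138) for v,u in np.argwhere(m)])[:,:2];ctr=P.mean(0);w,V=np.linalg.eigh(np.cov((P-ctr).T));a=V[:,1];a*=-np.sign(a[0])
    print(len(P),ctr.round(4),"ang",np.arctan2(a[1],-a[0]).round(3),"span",np.ptp((P-ctr)@a).round(4))
    o.append(cv2.resize(im[150:310,180:300],(260,347),interpolation=cv2.INTER_CUBIC))
save("pics/t7.png",np.hstack(o))
sc,_=imaging.get_image("scene");s5=cv2.imread("pics/s5.png")[...,::-1];s0=np.load("scene0.npz")["im"]
save("pics/s7.png",np.hstack([cv2.resize(q[222:266,280:324],(260,260),interpolation=cv2.INTER_CUBIC) for q in(s0,s5,sc)]))
a=cv2.imread("pics/t7.png");b=cv2.imread("pics/s7.png");cv2.imwrite("pics/c7.png",cv2.resize(np.vstack([a,b]),(760,590)))
E
```

```text
109 [0.5851 0.0371] ang -0.196 span 0.0404
125 [0.5905 0.0535] ang 0.899 span 0.0421
125 [0.5916 0.054 ] ang 0.938 span 0.0418
```

View pics/c7.png

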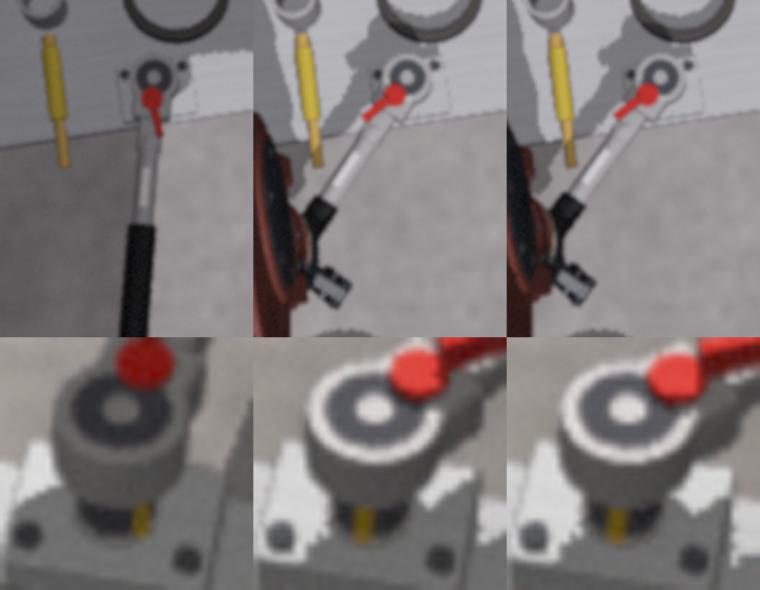

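The lever is clearly still on tighten (lever minus head ≈ +0.32). The mark hasn't moved since the force peak and the wrench is straight, so the pawl seems to be taking up play. I'll keep going in small checked steps.

jog_arm --series "0 0.0026 0 0 0 0.8 25;0 0.0026 0 0 0 0.8 25;0 0.0026 0 0 0 0.8 25;0 0 0 0 0 0 25"

```text
clock: 18.87
tcp_pos: [0.4675, 0.1523, 0.0748]
tool_rot: [0.326, 0.945, 0.0, 0.0]
force: [-0.3, 0.1, 7.0]
width: 0.025
grasp_force: 40.2
```

```bash
python3 mk.py
```

```text
[-0.34085811  0.10346052  7.0325204 ] [-0.03239938 -0.13266906 -0.01436032]
mark [254.27272727 298.54545455] 11
```

jog_arm --series "0 0.0026 0 0 0 0.8 25;0 0.0026 0 0 0 0.8 25;0 0.0026 0 0 0 0.8 25;0 0 0 0 0 0 25"

```text
clock: 19.25
tcp_pos: [0.4724, 0.1584, 0.0748]
tool_rot: [0.346, 0.938, 0.0, 0.0]
force: [0.8, -0.3, 6.3]
width: 0.0249
grasp_force: 40.2
```

jog_arm --series "0 0.0026 0 0 0 0.8 25;0 0.0026 0 0 0 0.8 25;0 0.0026 0 0 0 0.8 25;0 0 0 0 0 0 25"

```text
clock: 19.58
tcp_pos: [0.477, 0.1637, 0.0746]
tool_rot: [0.365, 0.931, -0.0, 0.0]
force: [-1.6, -2.8, 8.3]
width: 0.0249
grasp_force: 40.3
```

```bash
python3 mk.py;python3 - <<'E'
from tube import *
im,d=imaging.get_image("top");fit(im,d,"top",.75)
E
```

```text
[-1.5896641  -2.78322637  8.27704446] [-0.59859217  0.05868752  0.17629314]
mark [254.27272727 298.54545455] 11
0.03 n72 [-17.2 15.8]; 0.04 n50 [-14.4 13.9]; 0.05 n55 [-11.6 9.0]; 0.06 n64 [-11.7 10.2]; 0.07 n55 [-10.2 7.2]; 0.08 n52 [-9.5 7.8]; 0.09 n57 [-10.3 8.0]; 0.10 n58 [-10.4 8.3]; 0.11 n53 [-9.9 7.5]; 0.12 n54 [-10.2 8.0]; 0.13 n69 [-13.5 10.3]; 0.14 n77 [-14.0 10.8]; 0.15 n73 [-14.0 11.2]; 0.16 n27 [-14.6 -2.2]; 
 top slope 0.004 offset@nut -1.5 mm
```

jog_arm --series "0 0.0013 0 0 0 0.4 25;0 0.0013 0 0 0 0.4 25;0 0 0 0 0 0 25"

```text
clock: 19.93
tcp_pos: [0.4782, 0.165, 0.0745]
tool_rot: [0.372, 0.928, -0.001, -0.0]
force: [-2.3, -5.9, 7.8]
width: 0.025
grasp_force: 40.5
```

```bash
python3 mk.py
```

```text
[-2.28504612 -5.8921749   7.80941586] [-1.13439397  0.31155041  0.28472329]
mark [254.27272727 298.54545455] 11
```

jog_arm --series "0 0.0013 0 0 0 0.4 25;0 0 0 0 0 0 25"

```text
clock: 20.15
tcp_pos: [0.4789, 0.1658, 0.0745]
tool_rot: [0.375, 0.927, -0.001, -0.0]
force: [-2.4, -7.6, 8.5]
width: 0.025
grasp_force: 40.7
```

```bash
python3 mk.py
```

```text
[-2.40306971 -7.64443825  8.5015944 ] [-1.25922252  0.40188609  0.41428393]
mark [254.27272727 298.54545455] 11
```

jog_arm --series "0 0.0013 0 0 0 0.4 25;0 0 0 0 0 0 25"

```text
clock: 20.37
tcp_pos: [0.4796, 0.1665, 0.0744]
tool_rot: [0.378, 0.926, -0.002, -0.0]
force: [-2.7, -7.7, 9.1]
width: 0.0251
grasp_force: 40.8
```

```bash
python3 mk.py
```

```text
[-2.69981206 -7.74082033  9.06402005] [-1.45379202  0.44916836  0.40982377]
mark [254.5 298.6] 10
```

jog_arm --series "0 0.0013 0 0 0 0.4 25;0 0 0 0 0 0 25"

```text
clock: 20.58
tcp_pos: [0.4802, 0.1672, 0.0743]
tool_rot: [0.381, 0.924, -0.002, -0.0]
force: [-3.9, -9.6, 8.1]
width: 0.0244
grasp_force: 41.0
```

```bash
python3 - <<'E'
from tube import *
st=telemetry.get_state();print(st["force"],st["torque"])
im,d=imaging.get_image("top");fit(im,d,"top",.78)
E
```

```text
[-3.87540474 -9.63639908  8.06876897] [-1.76641647  0.62249667  0.54734164]
0.03 n67 [-18.0 16.7]; 0.04 n52 [-15.5 13.1]; 0.05 n58 [-12.0 8.2]; 0.06 n61 [-12.2 9.7]; 0.07 n59 [-10.4 8.6]; 0.08 n60 [-10.5 8.4]; 0.09 n50 [-10.6 8.7]; 0.10 n56 [-10.5 6.7]; 0.11 n56 [-10.3 6.8]; 0.12 n49 [-10.7 6.7]; 0.13 n67 [-14.4 10.5]; 0.14 n78 [-14.9 10.7]; 0.15 n73 [-14.3 10.5]; 0.16 n32 [-15.5 1.4]; 0.17 n4 [-14.7 -12.2]; 
 top slope -0.025 offset@nut 0.9 mm
```

jog_arm --series "0 0.0013 0 0 0 0.4 25;0 0 0 0 0 0 25"

```text
clock: 20.8
tcp_pos: [0.4811, 0.1681, 0.0743]
tool_rot: [0.385, 0.923, -0.002, -0.001]
force: [-4.2, -9.4, 7.5]
width: 0.0249
grasp_force: 40.8
```

jog_arm --series "0 0.0013 0 0 0 0.4 25;0 0 0 0 0 0 25"

```text
clock: 20.97
tcp_pos: [0.4819, 0.1689, 0.0743]
tool_rot: [0.388, 0.922, -0.002, -0.001]
force: [-4.9, -9.7, 9.5]
width: 0.0251
grasp_force: 40.7
```

```bash
python3 - <<'E'
from tube import *
st=telemetry.get_state();print(st["force"],st["torque"])
im,d=imaging.get_image("top");fit(im,d,"top",.79)
E
```

```text
[-4.85911079 -9.74504696  9.52515633] [-1.90149657  0.82066183  0.36314578]
0.03 n71 [-17.9 16.6]; 0.04 n51 [-14.9 12.7]; 0.05 n57 [-11.9 6.8]; 0.06 n62 [-12.2 8.4]; 0.07 n58 [-11.3 7.2]; 0.08 n56 [-10.4 7.6]; 0.09 n49 [-10.2 7.4]; 0.10 n56 [-10.7 6.8]; 0.11 n56 [-10.5 6.8]; 0.12 n49 [-10.3 6.9]; 0.13 n66 [-14.7 10.7]; 0.14 n78 [-14.4 10.9]; 0.15 n76 [-14.8 10.4]; 0.16 n34 [-14.5 2.7]; 0.17 n4 [-14.1 -12.3]; 
 top slope -0.000 offset@nut -1.7 mm
```

jog_arm --series "0 0.0013 0 0 0 0.5 25;0 0.0013 0 0 0 0.5 25;0 0 0 0 0 0 25"

```text
clock: 21.27
tcp_pos: [0.4838, 0.1708, 0.0743]
tool_rot: [0.396, 0.918, -0.002, -0.001]
force: [-5.0, -9.6, 9.5]
width: 0.0252
grasp_force: 40.6
```

```bash
python3 - <<'E'
from tube import *
st=telemetry.get_state();print(st["force"],st["torque"])
for k in range(2):im,d=imaging.get_image("top");fit(im,d,"top",.80)
c=cam("top");i=im.astype(int);r,g,b=i[...,0],i[...,1],i[...,2]
m=((r>100)&(r>2*g)&(r>2*b));m[:175]=0;m[225:]=0;m[:,:225]=0;m[:,280:]=0
P=np.array([ray(c,u,v,.138) for v,u in np.argwhere(m)])[:,:2];q=P.mean(0);w,V=np.linalg.eigh(np.cov((P-q).T));a=V[:,1];a*=-np.sign(a[0]);print("lever",q,np.arctan2(a[1],-a[0]))
E
python3 mk.py
```

```text
[-5.01314143 -9.55678668  9.4631657 ] [-1.8293039   0.79487317  0.19251436]
0.03 n74 [-18.1 16.2]; 0.04 n47 [-15.4 13.1]; 0.05 n58 [-12.4 6.3]; 0.06 n59 [-12.5 8.3]; 0.07 n55 [-10.8 6.6]; 0.08 n55 [-10.8 6.4]; 0.09 n50 [-10.9 7.8]; 0.10 n59 [-11.0 7.4]; 0.11 n58 [-11.4 7.0]; 0.12 n49 [-10.3 7.1]; 0.13 n69 [-13.7 10.6]; 0.14 n78 [-14.8 12.3]; 0.15 n77 [-14.5 11.7]; 0.16 n36 [-13.9 3.5]; 0.17 n4 [-13.6 -11.4]; 
 top slope 0.007 offset@nut -2.6 mm
0.03 n72 [-18.3 15.8]; 0.04 n49 [-15.2 12.4]; 0.05 n59 [-12.8 6.3]; 0.06 n61 [-12.8 8.1]; 0.07 n54 [-10.7 6.8]; 0.08 n55 [-10.8 6.1]; 0.09 n50 [-11.3 8.2]; 0.10 n60 [-11.3 8.1]; 0.11 n58 [-11.0 7.4]; 0.12 n49 [-10.5 7.1]; 0.13 n69 [-13.7 11.1]; 0.14 n74 [-14.0 10.7]; 0.15 n77 [-14.4 11.5]; 0.16 n36 [-13.6 8.3]; 0.17 n5 [-14.0 -12.0]; 
 top slope 0.009 offset@nut -2.6 mm
lever [0.59399329 0.05682857] 1.0909740566381818
[-4.76418516 -9.01273802  8.10817811] [-1.81621924  0.79916207  0.32776236]
mark [254.27272727 298.54545455] 11
```

The pull has levelled off at about 10.5 N. The tube is bent about 0.03–0.05 rad against the head, and the nut is still. That's the break. I'll take one small step for margin, then ease back and release.

jog_arm --series "0 0.0013 0 0 0 0.5 25;0 0.0008 0 0 0 0.3 25;0 0 0 0 0 0 25;0 -0.003 0 0 0 -1 25;0 -0.003 0 0 0 -1 25;0 -0.003 0 0 0 -1 25;0 -0.002 0 0 0 -0.6 25;0 0 0 0 0 0 25"

```text
clock: 22.08
tcp_pos: [0.4783, 0.1652, 0.0746]
tool_rot: [0.373, 0.928, -0.001, 0.0]
force: [-1.8, -6.1, 6.5]
width: 0.0249
grasp_force: 40.6
```

```bash
python3 - <<'E'
from tube import *
st=telemetry.get_state();print(st["force"],st["torque"])
im,d=imaging.get_image("top");fit(im,d,"top",.76)
E
```

```text
[-1.76879963 -6.06688391  6.46390206] [-1.24215297  0.23540064  0.47033458]
0.03 n70 [-17.4 15.2]; 0.04 n52 [-14.6 13.7]; 0.05 n57 [-10.6 8.1]; 0.06 n59 [-10.8 10.3]; 0.07 n57 [-9.9 8.5]; 0.08 n58 [-10.3 8.4]; 0.09 n52 [-10.1 9.1]; 0.10 n54 [-10.2 7.4]; 0.11 n55 [-9.9 7.7]; 0.12 n53 [-10.1 8.1]; 0.13 n69 [-13.2 10.4]; 0.14 n75 [-14.4 10.8]; 0.15 n75 [-14.3 11.0]; 0.16 n29 [-13.9 -1.2]; 
 top slope -0.008 offset@nut -0.2 mm
```

Straight again. I'll ease the last few mm, open and lift away.

jog_arm --series "0 -0.0025 0 0 0 -0.8 25;0 -0.0025 0 0 0 -0.8 25;0 0 0 0 0 0 25;0 0 0 0 0 0 60;0 0 0 0 0 0 60;0 0 0 0 0 0 60;0 0 0 0 0 0 60;0 0 0 0 0 0 60;0 0 -0.015 0 0 0 60;0 0 -0.025 0 0 0 60;0 0 -0.03 0 0 0 60;0 0 -0.03 0 0 0 60;0 0 -0.03 0 0 0 60;0 0 0 0 0 0 60;0 0 0 0 0 0 60"

```text
clock: 23.38
tcp_pos: [0.4764, 0.1626, 0.206]
tool_rot: [0.36, 0.933, 0.001, 0.001]
force: [-0.6, 0.7, -1.4]
width: 0.0514
grasp_force: 0.0
```

```bash
python3 mk.py; python3 - <<'E'
from tube import *
st=telemetry.get_state();print(st["tcp_pos"],st["width"])
im,d=imaging.get_image("top");fit(im,d,"top",.75)
s,_=imaging.get_image("scene");save("pics/s9.png",s)
E
```

```text
[-0.62621956  0.67501164 -1.3899626 ] [-0.00795971  0.00867261  0.00738515]
mark [254.27272727 298.54545455] 11
[0.47542616 0.16236859 0.20456906] 0.05174077855551541
0.03 n76 [-18.2 16.2]; 0.04 n51 [-13.9 13.6]; 0.05 n53 [-11.6 6.0]; 0.06 n64 [-12.7 9.1]; 0.07 n55 [-11.3 6.3]; 0.08 n55 [-11.7 6.3]; 0.09 n53 [-11.9 7.1]; 0.10 n58 [-12.3 5.9]; 0.11 n54 [-12.6 6.3]; 0.12 n53 [-12.8 5.0]; 0.13 n68 [-15.9 8.0]; 0.14 n74 [-16.9 8.3]; 0.15 n76 [-17.5 9.1]; 0.16 n75 [-17.6 7.4]; 0.17 n77 [-18.4 8.3]; 
 top slope -0.026 offset@nut -0.5 mm
```

View pics/s9.png

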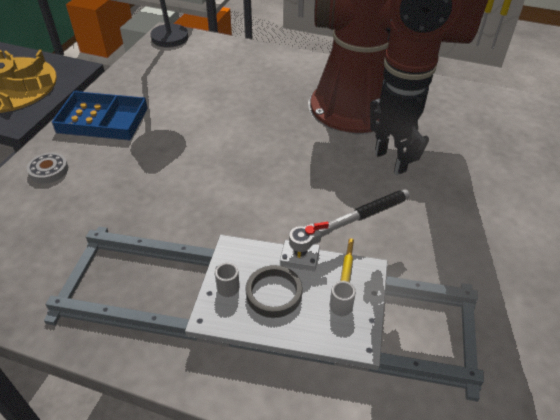

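The wrench is free and straight at (300–405, 240–190), the red lever is on tighten and the parts look undisturbed. Handing in.

```bash
python3 -c "
from h import *
print(order.sign_off())"
```

```text
the job is handed in; nothing more can be done
None
```

The job is handed in: the lever is on tighten, the wrench gave way at the tight nut (bent about 0.04 rad by the camera) and I stopped there; it is straight and let go on the nut, the parts look unmoved, and no verdict came back — on the way the head turned about 0.26 rad with the nut still before the pawl caught again, cause unknown.

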